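Let the solder reels down the gravity chute

TASK

Set the empty tote on the bench under the mouth of the gravity chute, then pull the chute's sprung gate by its handle all the way out to its stop and hold it there until both solder reels have rolled down into the tote. Ease the gate back fully shut without letting it snap, and leave the tote with the reels standing where it is. Do not disturb the foam tray, bottle and screwdriver.

Things in the scene. Friction and masses are not known exactly. Their poses are not given: they have to be found in the camera images.
- chute: Fixed aluminium chute on a dark stand, sloping 0.52 rad from horizontal. Origin on the bench below the middle of the mouth's edge; x points horizontally up the chute, y across, z up; pieces leave towards -x. Channel 260 mm long, 56 mm wide inside, walls 40 mm high. The mouth's underside is 75 mm above the bench; the stand (base plate 6 mm thick, y +-85 mm) begins at x = 68 mm
- gate_guide (a point): Centre of the channel floor at the gate, 110 mm up the slope from the mouth. A steel guide frame, 30 mm along the slope and 82 mm wide, straddles the channel here; its top is 76 mm from the channel floor, square to the slope. Axes as chute
- light_bar (a point): Centre of the underside of the white light bar over the chute, 316 mm above the bench (diffuser 2 mm below): 26 mm (x) by 180 mm (y), 14 mm thick, on two posts 12 by 10 mm at y = +-77 mm; in chute at x = 78 mm. A vertical gripper on the gate handle would hit it. Axes as chute
- chute_mouth (a point): Middle of the lower edge of the chute's mouth, on the channel floor, 80 mm above the bench; axes as chute
- gate_handle (a point): Centre of the gate's handle, a black bar 92 mm long (y, across the chute), 22 mm thick (x, along the slope), 22 mm tall (z). Its z axis is the direction of pull: square to the chute floor, leaning 0.52 rad from vertical to the mouth side. Shut, it is at x 44, y 0, z 224 mm in chute, 16 mm clear of the guide frame below; a stem 30 mm (y) by 5 mm (x) joins it to the gate plate
- gate (a joint): Sprung gate slide, m: 0 = fully shut, 0.058 = out at its stop. The spring pulls it shut with about 9 N when shut and 16 N at the stop. The reels pass under it from about 0.047
- reel0: Solder reel, black plastic flanges and bright winding, a cylinder 48 mm in diameter and 50 mm long lying across the chute behind the gate (the lower one); origin at its centre, y along its axis; about 0.14 kg
- reel1: The second, equal solder reel, behind the first; origin at its centre, y along its axis
- tote: Empty loose black plastic open box, 160 mm (x) by 130 mm (y), 60 mm high, walls and floor 8 mm thick, about 0.35 kg; origin at the centre of its underside. It starts on one side of the chute, either left or right
- foam: Bystander: flat black foam tray with two small modules in it, 160 x 120 mm, up to 53 mm high; origin at the centre of its underside; on the other side of the chute from the tote
- bottle: Bystander: white bottle 56 mm in diameter, 130 mm high; origin at the centre of its underside
- driver: Bystander: screwdriver 170 mm long, lying along its x axis; origin at the underside
Mind the look-alikes: they are no part of the job. What is shaped like the reel1 but purple, turquoise or yellow is not meant.

How it is judged:
On the way, in this order (a step that is already met when the one before it is completed fails the run):
1. the tote stands upright on the bench under the chute's mouth (x of tote in the frame of chute_mouth between -0.1 and 0.01 m and y of tote in the frame of chute_mouth between -0.04 and 0.04 m and height (world z) of tote below 0.012 m and angle between tote's own z axis and vertical below 0.1 rad), for 0.2 s.
2. the gate is out at its stop (within 5 mm) while both reels lie in the tote (value of joint gate above 0.053 m and x of reel0 in the frame of tote between -0.078 and 0.078 m and y of reel0 in the frame of tote between -0.063 and 0.063 m and z of reel0 in the frame of tote between 0 and 0.085 m and x of reel1 in the frame of tote between -0.078 and 0.078 m and y of reel1 in the frame of tote between -0.063 and 0.063 m and z of reel1 in the frame of tote between 0 and 0.085 m), for 0.2 s.
At the end, for the whole second after the job is handed in: Both reels lie at rest inside the tote; the tote stands upright on the bench under the mouth (its centre from 100 mm before to 10 mm behind the mouth's edge, and within 40 mm of the chute's middle line); the gate is shut to within 4 mm (all of step 1 and value of joint gate below 0.004 m and x of reel0 in the frame of tote between -0.078 and 0.078 m and y of reel0 in the frame of tote between -0.063 and 0.063 m and z of reel0 in the frame of tote between 0 and 0.085 m and x of reel1 in the frame of tote between -0.078 and 0.078 m and y of reel1 in the frame of tote between -0.063 and 0.063 m and z of reel1 in the frame of tote between 0 and 0.085 m and linear speed of each of reel0, reel1, tote below 0.05 m/s); the robot touches nothing.
It fails at once if the gate is let snap shut (faster than 0.8 m/s) (velocity of joint gate below -0.8 m/s).
It fails at once if foam tray, bottle or screwdriver is moved more than 30 mm or the bottle is knocked over (distance of any of foam, bottle, driver from where it was at the start of the episode above 0.03 m or angle between bottle's own z axis and vertical above 0.5 rad).
It also fails if it takes over 58 s, if anything falls off the work surface, if the arm or the gripper's body presses on something with over 40 N, if the wrist force passes 120 N, or if a joint passes its speed limit or range.

ROBOT

A 6-joint arm with a two-finger parallel gripper is mounted at the origin on the work surface. World frame = base frame: x ahead of the robot, y to its left, z up, the work surface at z = 0. Lengths are in m, angles in rad, forces in N, time in s.
With the tool pointing down it reaches from about 0.35 to 0.775 m from the base axis. Payload 7.3 kg.
Tool frame: the origin (TCP) lies between the finger pads; the fingertips stand 14 mm ahead of it and the grasp point (between the pads) lies 5 mm behind it; z points along the fingers, y is the line along which they close (so a half turn about z gives the same grasp; the last joint's range is limited). The gripper opens to 92 mm and grips with 3 to 60 N. Pads are 19 mm wide; open, the fingers measure 130 mm over their backs; the gripper's body (75 mm by 190 mm) begins 47 mm behind the grasp point.
Start: joints at [1.012, 0.342, 1.524, -0, 1.275, -0.146], TCP at [0.211, 0.481, 0.241] pointing down, gripper open.
Joint ranges: [-2.53, 2.53], [-0.77, 2.02], [0.04, 2.7], [-1, 4.14], [0.28, 2.66], [-3.11, 3.11]. Speed limits (rad/s): [2.57, 2.57, 3.14, 3.14, 3.14, 3.14].

INTERFACE

Orientations are given as [roll, pitch, yaw] about the fixed x, y, z axes, in that order (R = Rz(yaw) Ry(pitch) Rx(roll)).
In Python, from cell import robot, eyes gives the robot as it stands. The module is installed in compiled form; this text tells all that it offers.
- The arm moves only by the shell command python3 -m handwheel 'ROWS' [FORCE]. ROWS is JSON, one flat list of numbers, 5 for each row, row after row: the shift along the world's x, y, z in mm, then the turn about the world's z in rad, then the opening, from 0 (shut) to 1 (fully open). In form: [x, y, z, spin, jaw, x, y, z, spin, jaw, ...]. A call has 1 to 8 rows; each row shifts and turns the commanded pose from where the row before left it; what a row does not reach is not made up. A row lasts 1/10 s, in which the tool goes at most 50 mm and 8.59 degrees, less where a joint would pass 70% of its speed; a pose out of reach is approached as far as the arm can. A call with a gripper value outside its range is refused whole. The fingers move at their own pace and stop on an object; FORCE is the grip in N (left out, the last holds). Time passes only in rows, so rows that do not move let the fingers close. It gives the time, the measured TCP pose, the force, the opening and the grip force at its end, in the units of the state.
- robot.observe(): the state, without advancing time (a new reading comes with each control period).
- eyes.read_camera(name): name is "side" or "top" or "wrist"; returns (picture, depth): 480x640x3 uint8, blue, green, red; 480x640 float32, m along the optical axis (not along the pixel's ray), 0 where there is no reading.
- eyes.calibration(name): a dict with "fx", "fy", "cx", "cy" (pixels), "world_to_cam" (4x4, takes a point from world to camera coordinates). Camera axes: x right, y down, z forward; pixel columns grow to the right and rows downward; lengths in m; the calibration is good to about 2 mm. A picture is of the moment at which its call begins: read the wrist's pose just before it. calibration takes no time and is no camera call; for the wrist camera it gives the pose at the moment of the call.
- robot.hand_in(): hands the job in; it is judged then, once.
The state is a dict: "time": time; "qpos": joint angles; "qvel": joint speeds; "joint_efforts": joint torques, N m; "tool_pos": TCP position; "tool_rot": TCP orientation; "contact_force": force on the tool from outside, world axes, zero at the start; "torque": the same for the moment, N m; "opening": finger opening in m; "grip_force": force on a finger pad.
Only numpy, scipy, OpenCV 4.12 (cv2) and the standard library are available. Lean on these libraries where they do the work, as an engineer would, in place of code of your own. Each camera call takes 0.05 s, during which the arm holds its last target. There are 200 camera calls.

## Working session

There is one attempt and no reset: what is moved stays moved. The work goes in short steps, Python scripts to look and compute and a shell command to move; the robot and the scene stay as the last step left them, time stands still between calls to the robot, and variables do not carry over. Pictures are saved under pics/ and viewed, at most 13 in all, crops included, and the job is handed in when it is done.

```bash
mkdir -p pics; python3 - <<'E'
from cell import robot, eyes
import cv2,numpy as np
s=robot.observe(); print(s)
for n in("top","side"):
    p,d=eyes.read_camera(n); c=eyes.calibration(n); print(n,c)
    cv2.imwrite(f"pics/{n}0.png",p); np.save(f"pics/{n}0.npy",d)
E
```

```text
{'time': 0.0, 'qpos': array([ 1.01199421e+00,  3.42752168e-01,  1.52502486e+00, -4.83733788e-06,
        1.27538759e+00, -1.45952048e-01]), 'qvel': array([ 8.42705730e-05, -1.21304219e-03,  4.88562744e-04,  1.33572901e-03,
       -7.37203382e-04, -1.02486804e-03]), 'joint_efforts': array([-1.50230029e-03, -4.31237984e+01, -2.44220102e+01,  7.17254123e-02,
        5.59319579e-02, -8.06133494e-05]), 'tool_pos': array([0.21039227, 0.48057761, 0.24002693]), 'tool_rot': array([-3.14003673e+00, -2.24041244e-04,  2.72874382e+00]), 'contact_force': array([ 0.05144298,  0.43011383, -0.33366381]), 'torque': array([-0.02743254,  0.0566971 ,  0.01292351]), 'grip_force': 0.0, 'opening': 0.09198988895396688}
top {'fx': 535.9641165727562, 'fy': 535.9641165727562, 'cx': 316.7612568970985, 'cy': 233.0776897580597, 'world_to_cam': array([[-0.02520755, -0.99967081,  0.00478021,  0.02083662],
       [-0.99470001,  0.02460483, -0.09983236,  0.63413927],
       [ 0.09968188, -0.0072714 , -0.99499279,  1.21138778],
       [ 0.        ,  0.        ,  0.        ,  1.        ]])}
side {'fx': 501.440588514872, 'fy': 501.440588514872, 'cx': 315.7980240659093, 'cy': 237.73228709658935, 'world_to_cam': array([[-0.84023291, -0.54204293,  0.01407544,  0.50696345],
       [-0.41208656,  0.62148279, -0.66629108,  0.39119075],
       [ 0.35241073, -0.56563999, -0.7455589 ,  0.99590161],
       [ 0.        ,  0.        ,  0.        ,  1.        ]])}
```

View pics/top0.png

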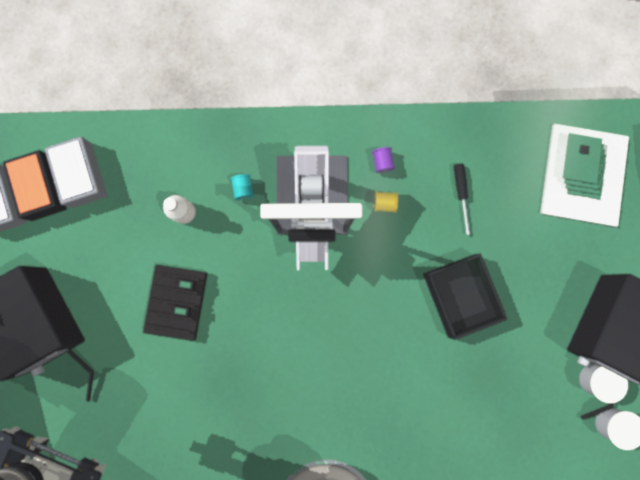

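View pics/side0.png

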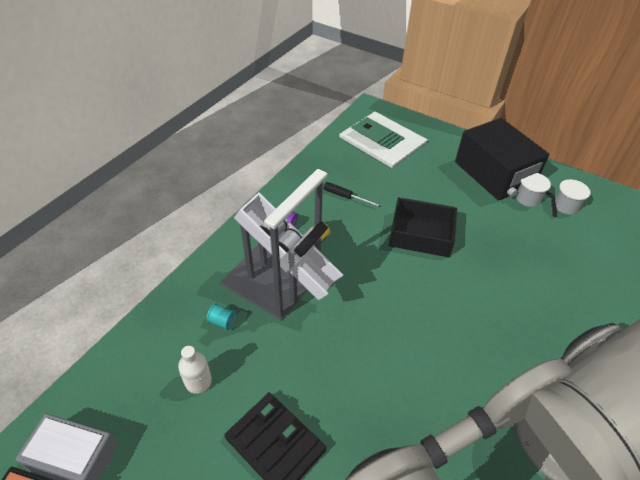

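```bash
cat > h.py <<'E'
from cell import robot, eyes
import cv2,numpy as np
def ray(n,uv,z,c=None):
    c=c or eyes.calibration(n); T=c["world_to_cam"]; R=T[:3,:3]; o=-R.T@T[:3,3]
    d=R.T@np.array([(uv[0]-c["cx"])/c["fx"],(uv[1]-c["cy"])/c["fy"],1]); return o+d*(z-o[2])/d[2]
def rect(mask,roi):
    m=np.zeros_like(mask); x0,y0,x1,y1=roi; m[y0:y1,x0:x1]=mask[y0:y1,x0:x1]
    cs=cv2.findContours(m,cv2.RETR_EXTERNAL,cv2.CHAIN_APPROX_NONE)[0]
    return cv2.boxPoints(cv2.minAreaRect(max(cs,key=cv2.contourArea)))
def frame(pts):  # centre, long-axis angle, sizes
    P=np.array(pts)[:,:2]; a=P[1]-P[0]; b=P[2]-P[1]
    if np.linalg.norm(a)<np.linalg.norm(b): a,b=b,a
    return P.mean(0),np.arctan2(a[1],a[0]),np.linalg.norm(a),np.linalg.norm(b)
E
cat > m.py <<'E'
from h import *
p=cv2.imread("pics/top0.png"); d=np.load("pics/top0.npy")
g=p.min(2); mx=p.max(2)
w=((g>215)*255).astype(np.uint8); k=((mx<60)*255).astype(np.uint8)
r=rect(w,(250,195,375,228)); print("bar",frame([ray("top",q,.330) for q in r]))
r=rect(k,(283,226,342,244)); print("handle",r.tolist(),frame([ray("top",q,.236) for q in r]))
r=rect(((mx<70)*255).astype(np.uint8),(415,245,515,345)); print("tote",r.tolist(),frame([ray("top",q,.06) for q in r]))
for q in((297,269),(328,269),(312,262)): print(q,ray("top",q,.11),d[q[1],q[0]])
print(frame([ray("top",q,.05) for q in rect(k,(135,255,215,345))]))
print("bottle",ray("top",(180,203),.13))
E
python3 m.py
```

```text
bar (array([0.64671769, 0.01626129]), np.float64(-1.5952456038476843), np.float64(0.17700546994543928), np.float64(0.02675496458225573))
handle [[289.0, 230.0], [334.0, 230.0], [334.0, 240.0], [289.0, 240.0]] (array([0.61051541, 0.01675453]), np.float64(-1.5954994691462148), np.float64(0.08717138510820657), np.float64(0.019448227977310956))
tote [[422.31036376953125, 273.2758483886719], [479.2069091796875, 250.51724243164062], [506.37933349609375, 318.4482727050781], [449.4827880859375, 341.2068786621094]] (array([ 0.48249064, -0.32212615]), np.float64(-2.812751008928759), np.float64(0.16207928284574144), np.float64(0.1396332288024515))
(297, 269) [0.54980091 0.05015608 0.11      ] 1.1494817
(328, 269) [ 0.54812528 -0.016715    0.11      ] 1.2679174
(312, 262) [0.56408485 0.01743649 0.11      ] 1.2650203
(array([0.48527113, 0.32720103]), np.float64(-0.1706463849676273), np.float64(0.14947941292462114), np.float64(0.11671269539355003))
bottle [0.6966662  0.29726568 0.13      ]
```

```bash
python3 - <<'E'
import cv2
p=cv2.imread("pics/top0.png")
a=cv2.resize(p[140:350,235:525],None,fx=2.6,fy=2.6,interpolation=cv2.INTER_CUBIC)
cv2.imwrite("pics/c1.png",a)
E
```

```text
(no output)
```

View pics/c1.png

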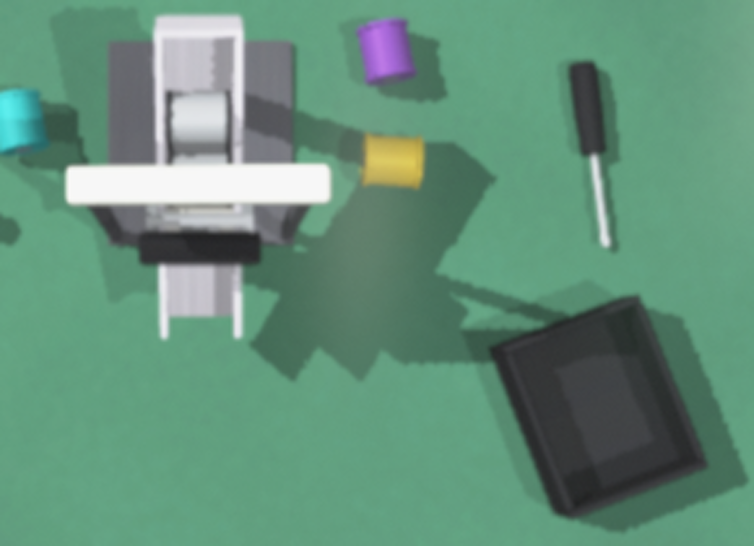

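```bash
python3 - <<'E'
from h import *
c=eyes.calibration("top")
for z in(.24,.30,.4):
    q=c["world_to_cam"]@np.array([.2104,.4806,z,1]); print(z,c["fx"]*q[0]/q[2]+c["cx"],c["fy"]*q[1]/q[2]+c["cy"])
p=cv2.imread("pics/top0.png"); d=np.load("pics/top0.npy")
a=cv2.resize(p[400:480,0:130],None,fx=5,fy=5,interpolation=cv2.INTER_CUBIC)
w,_=eyes.read_camera("wrist"); w=cv2.resize(w,(533,400)); 
o=np.zeros((600,800,3),np.uint8); o[:300,:488]=a[:300,:488]if 0 else cv2.resize(a,(488,300)); o[300:,:400]=cv2.resize(w,(400,300))
cv2.imwrite("pics/c2.png",o); print(d[410:480:10,0:120:12].round(2))
E
```

```text
0.24 65.7082140339983 456.4996816460693
0.3 49.76395232093341 467.3854798294868
0.4 18.098510164849188 489.0047695089433
[[1.23 1.23 1.23 1.23 1.23 1.23 1.23 1.23 1.23 1.24]
 [1.23 1.23 1.23 1.23 1.23 1.23 1.23 1.23 1.23 1.23]
 [1.22 0.93 1.23 1.23 1.23 1.22 1.23 1.22 1.23 1.23]
 [0.9  0.91 0.92 0.98 1.   1.23 1.22 1.23 1.22 1.23]
 [0.9  0.92 0.9  0.97 0.92 1.22 1.22 1.22 1.23 1.22]
 [0.9  0.92 0.85 0.89 0.9  1.22 0.92 0.92 1.   1.22]
 [0.8  0.8  0.81 0.84 0.85 0.89 0.9  0.92 0.91 1.22]]
```

View pics/c2.png

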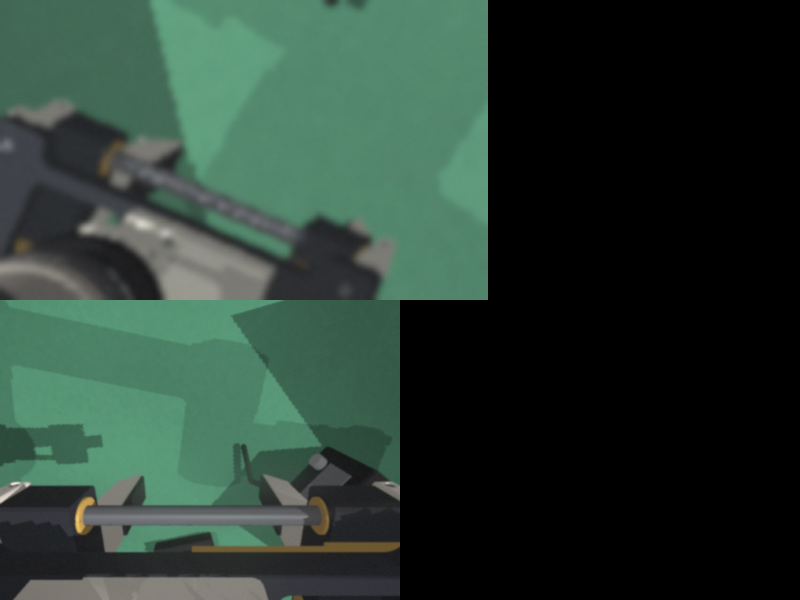

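```bash
python3 - <<'E'
from h import *
P=[ray("top",(235+a/2.6,140+b/2.6),.06)[:2] for a,b in((492,350),(637,298),(706,465),(566,515))]
P=np.array(P); print(P,P.mean(0))
L=(P[0]+P[1]-P[2]-P[3])/2; W=(P[0]+P[3]-P[1]-P[2])/2
print(np.linalg.norm(L),np.linalg.norm(W),np.arctan2(L[1],L[0]),np.arctan2(W[1],W[0])-np.pi/2)
th=(np.arctan2(L[1],L[0])+np.arctan2(W[1],W[0])-np.pi/2)/2
print("wall",P.mean(0)-.076*np.array([np.cos(th),np.sin(th)]),th,robot.observe()["tool_pos"])
E
```

```text
[[ 0.53170695 -0.23425813]
 [ 0.57358746 -0.36244149]
 [ 0.42861997 -0.41380749]
 [ 0.38940339 -0.29126091]] [ 0.48082944 -0.325442  ]
0.15351583790396914 0.1317594767283598 0.3607288885993937 0.31282385314269945
wall [ 0.40909876 -0.35055592] 0.3367763708710465 [0.21043972 0.48067765 0.24023223]
```

```bash
python3 -m handwheel '[40,-28,0,-0.05,1,40,-28,0,-0.05,1,45,-20,0,-0.05,1,45,-20,0,-0.05,1,5,-49,0,-0.05,1,0,-49,0,-0.05,1,0,-49,0,-0.05,1,0,-49,0,-0.05,1]' 20; python3 -m handwheel '[0,-49,0,-0.05,1,0,-49,0,-0.05,1,0,-49,0,-0.05,1,0,-49,0,-0.05,1,0,-49,0,-0.05,1,0,-49,0,-0.05,1,10,-49,0,-0.05,1,14,-49,0,0,1]'
```

```text
time: 0.95
tool_pos: [0.3852, 0.1871, 0.2404]
tool_rot: [-3.141, -0.0, 2.327]
contact_force: [0.8, -0.9, 0.6]
opening: 0.0916
grip_force: 0.0
time: 1.75
tool_pos: [0.4088, -0.2043, 0.2409]
tool_rot: [3.141, 0.0, 1.976]
contact_force: [0.9, 1.0, 0.7]
opening: 0.0918
grip_force: 0.0
```

```bash
python3 -m handwheel '[0,-49,0,-0.035,1,0,-49,0,-0.035,1,0,-48,0,0,1,0,0,-50,0,1,0,0,-45,0,1,0,0,0,0,1]'; python3 - <<'E'
from h import *
print(robot.observe()["tool_pos"],robot.observe()["tool_rot"])
p,_=eyes.read_camera("top");cv2.imwrite("pics/t1.png",p)
w,_=eyes.read_camera("wrist")
o=np.hstack([cv2.resize(w,(440,330)),cv2.resize(p[220:370,400:560],(352,330))]);cv2.imwrite("pics/c3.png",o)
E
```

```text
time: 2.35
tool_pos: [0.4064, -0.3456, 0.1401]
tool_rot: [-3.137, -0.012, 1.908]
contact_force: [-0.2, 0.5, 0.3]
opening: 0.0919
grip_force: 0.0
[ 0.4063973  -0.34555936  0.1400914 ] [-3.13690385 -0.01187261  1.90777803]
```

View pics/c3.png

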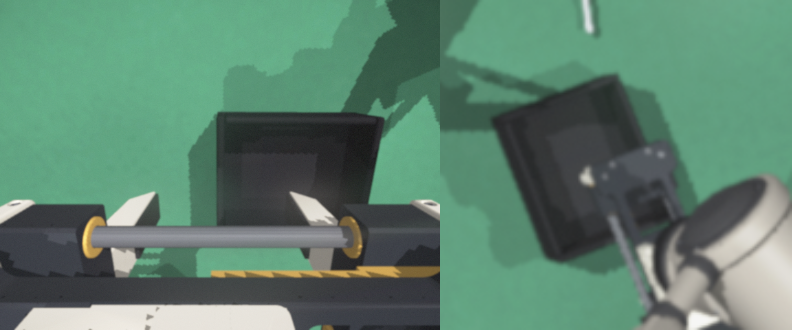

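```bash
python3 -m handwheel '[0,0,-40,0,1,0,0,-40,0,1,0,0,-15,0,1,0,0,0,0,0,0,0,0,0,0,0,0,0,0,0,0,0,0,0,0,0,0,0,0,0]' 40
```

```text
time: 3.25
tool_pos: [0.4098, -0.3486, 0.0519]
tool_rot: [3.141, 0.002, 1.909]
contact_force: [-0.8, -0.7, 0.9]
opening: 0.0561
grip_force: 0.0
```

```bash
python3 -m handwheel '[0,0,-5,0,0,0,0,0,0,0,0,0,0,0,0,0,0,0,0,0,0,0,0,0,0,0,0,0,0,0]'; python3 -m handwheel '[0,0,0,0,0,0,0,0,0,0,0,0,0,0,0]'
```

```text
time: 3.85
tool_pos: [0.4091, -0.3482, 0.0457]
tool_rot: [-3.141, -0.0, 1.909]
contact_force: [-2.1, -1.7, 0.8]
opening: 0.0082
grip_force: 0.9
time: 4.15
tool_pos: [0.4092, -0.3482, 0.0457]
tool_rot: [-3.142, -0.0, 1.909]
contact_force: [-2.2, -1.3, 0.1]
opening: 0.008
grip_force: 40.0
```

```bash
python3 -m handwheel '[0,0,5,0,0,0,15,0,-0.02,0,0,30,0,-0.03,0,0,40,0,-0.05,0,3,45,0,-0.06,0,5,45,0,-0.06,0,5,45,0,-0.06,0,5,45,0,-0.05,0]'; python3 -m handwheel '[3,40,0,-0.032,0,2,35,0,0,0,1,20,0,0,0,0,10,0,0,0,0,0,0,0,0,0,0,-4,0,0,0,0,0,0,0]'; python3 - <<'E'
from h import *
p,_=eyes.read_camera("top");cv2.imwrite("pics/t2.png",p)
s,_=eyes.read_camera("side")
o=np.hstack([cv2.resize(s[150:350,200:460],(390,300)),cv2.resize(p[130:370,220:460],(300,300))]);cv2.imwrite("pics/c4.png",o)
E
```

```text
time: 4.95
tool_pos: [0.427, -0.0812, 0.0508]
tool_rot: [-3.141, -0.0, 1.576]
contact_force: [0.5, 0.5, -4.5]
opening: 0.0077
grip_force: 40.0
time: 5.65
tool_pos: [0.4332, 0.0209, 0.0463]
tool_rot: [-3.141, 0.0, 1.545]
contact_force: [-0.7, 0.1, -3.5]
opening: 0.0078
grip_force: 40.0
```

View pics/c4.png

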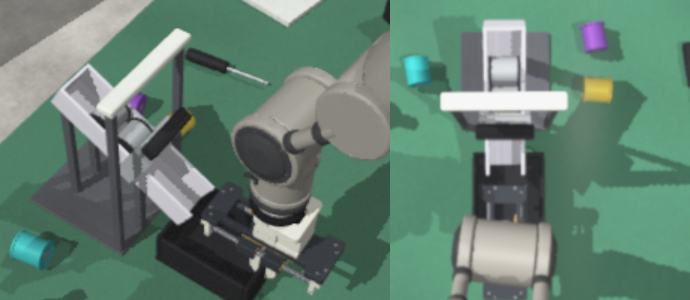

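```bash
python3 -m handwheel '[0,0,0,0,0.3,0,0,0,0,0.3,0,0,0,0,0.3,0,0,0,0,0.3,0,0,40,0,0.3,0,0,50,0,0.5,0,0,50,0,1,0,0,50,0,1]' 40; python3 -m handwheel '[0,0,50,0,1,0,0,50,0,1,0,0,50,0,1,0,0,50,0,1,40,0,20,0,1,50,0,0,0,1,50,0,0,0,1,50,0,0,0,1]';python3 -m handwheel '[50,0,0,0,1,50,0,0,0,1,50,0,0,0,1]';python3 -m handwheel '[50,0,0,0,1,50,0,0,0,1]'; python3 -c "
from cell import robot;print(robot.observe()['qpos'])"
```

```text
time: 6.55
tool_pos: [0.4329, 0.022, 0.239]
tool_rot: [3.141, 0.0, 1.547]
contact_force: [1.2, -0.3, 0.2]
opening: 0.0471
grip_force: 0.0
time: 7.35
tool_pos: [0.6247, 0.022, 0.4571]
tool_rot: [3.14, 0.0, 1.547]
contact_force: [0.6, 0.7, 1.6]
opening: 0.0917
grip_force: 0.0
time: 7.65
tool_pos: [0.7224, 0.0209, 0.4445]
tool_rot: [3.124, -0.001, 1.547]
contact_force: [74.0, -1.8, 24.3]
opening: 0.0916
grip_force: 0.0
time: 7.85
tool_pos: [0.7662, 0.0192, 0.4007]
tool_rot: [3.08, -0.004, 1.547]
contact_force: [0.4, -0.4, 1.9]
opening: 0.0919
grip_force: 0.0
[-0.07767921  0.92661327  0.04025301  0.00837325  2.11292158 -0.04909123]
```

```bash
python3 -m handwheel '[-15,0,30,0,1,-15,0,30,0,1,0,0,0,0,1]';python3 -m handwheel '[16,0,12,0,1,16,0,12,0,1,16,0,12,0,1,16,0,12,0,1]';python3 -m handwheel '[16,0,12,0,1,16,0,12,0,1,16,0,12,0,1,16,0,12,0,1]'; python3 -c "
from cell import robot;print(robot.observe()['qpos'])"
```

```text
time: 8.15
tool_pos: [0.7263, 0.0193, 0.465]
tool_rot: [3.062, -0.003, 1.547]
contact_force: [0.4, 0.4, 0.2]
opening: 0.0915
grip_force: 0.0
time: 8.55
tool_pos: [0.7394, 0.0177, 0.4661]
tool_rot: [3.02, -0.006, 1.547]
contact_force: [0.0, 0.7, -0.7]
opening: 0.0918
grip_force: 0.0
time: 8.95
tool_pos: [0.7503, 0.0165, 0.4737]
tool_rot: [2.97, -0.008, 1.547]
contact_force: [-0.9, -0.6, 0.2]
opening: 0.0916
grip_force: 0.0
[-0.08781389  0.83201983  0.03705222  0.02236127  2.10130496 -0.05078895]
```

```bash
python3 -m handwheel '[28,0,20,0,1,36,0,28,0,1,40,0,30,0,1,40,0,30,0,1,40,0,30,0,1,40,0,30,0,1,40,0,30,0,1,40,0,30,0,1]';python3 -c "
from cell import robot;print(robot.observe()['qpos'])"
```

```text
time: 9.75
tool_pos: [0.8122, 0.0123, 0.5062]
tool_rot: [2.726, -0.018, 1.55]
contact_force: [0.1, -0.1, -0.0]
opening: 0.0917
grip_force: 0.0
[-0.09694059  0.81597144  0.03712373  0.04976598  1.87508031 -0.04780426]
```

```bash
python3 - <<'E'
import numpy as np
from scipy.optimize import least_squares as ls
s=np.array
D=[((.342752,1.525025,1.275388),np.hypot(.21039,.48058),.24003),((.926613,.040253,2.112922),np.hypot(.7662,.0192),.4007),((.83202,.037052,2.101305),np.hypot(.7503,.0165),.4737),((.81597,.037124,1.87508),np.hypot(.8122,.0123),.5062)]
def fk(p,q):
    a=q[0];b=q[0]+q[1];c=b+q[2]; return s([p[0]*np.sin(a)+p[1]*np.sin(b)+p[2]*np.sin(c),p[3]+p[0]*np.cos(a)+p[1]*np.cos(b)+p[2]*np.cos(c)])
f=ls(lambda p:np.ravel([fk(p,q)-[r,z] for q,r,z in D]),[.4,.4,.25,.2]);print(f.x,f.fun)
for x,z in((.61,.224),(.58,.275),(.55,.30),(.5,.35),(.5,.5),(.6,.5)):
  for th in(.9,1.0,1.1,1.2):
    g=ls(lambda q:np.r_[fk(f.x,q)-[x,z],sum(q)-np.pi+th],[.5,1.2,.6]);print(x,z,th,g.x.round(2),end=' ')
  print()
E
```

```text
[0.52843667 0.38121301 0.36056718 0.22297113] [ 0.01694021  0.00851764 -0.0078568  -0.0037733  -0.00723436 -0.00409674
  0.00464516 -0.0006476 ]
0.61 0.224 0.9 [ 0.17  2.29 -0.22] 0.61 0.224 1.0 [ 0.2   2.38 -0.44] 0.61 0.224 1.1 [ 0.25  2.47 -0.67] 0.61 0.224 1.2 [ 0.33  2.54 -0.93] 
0.58 0.275 0.9 [ 0.02  2.27 -0.05] 0.58 0.275 1.0 [ 0.04  2.36 -0.26] 0.58 0.275 1.1 [ 0.07  2.45 -0.49] 0.58 0.275 1.2 [ 0.14  2.54 -0.73] 
0.55 0.3 0.9 [-0.07  2.28  0.04] 0.55 0.3 1.0 [-0.07  2.37 -0.16] 0.55 0.3 1.1 [-0.04  2.47 -0.38] 0.55 0.3 1.2 [ 0.01  2.56 -0.63] 
0.5 0.35 0.9 [-0.24  2.25  0.23] 0.5 0.35 1.0 [-0.26  2.35  0.05] 0.5 0.35 1.1 [-0.25  2.44 -0.15] 0.5 0.35 1.2 [-0.22  2.54 -0.37] 
0.5 0.5 0.9 [-0.31  1.89  0.67] 0.5 0.5 1.0 [-0.36  1.99  0.51] 0.5 0.5 1.1 [-0.39  2.09  0.34] 0.5 0.5 1.2 [-0.41  2.18  0.17] 
0.6 0.5 0.9 [-0.12  1.75  0.61] 0.6 0.5 1.0 [-0.15  1.86  0.44] 0.6 0.5 1.1 [-0.18  1.96  0.26] 0.6 0.5 1.2 [-0.19  2.06  0.08]
```

```bash
python3 -m handwheel '[40,0,30,0,1,40,0,30,0,1,40,0,30,0,1,40,0,30,0,1,40,0,30,0,1,40,0,30,0,1,40,0,30,0,1,40,0,30,0,1]';python3 -m handwheel '[40,0,30,0,1,40,0,30,0,1,40,0,30,0,1,40,0,30,0,1,40,0,30,0,1,40,0,30,0,1,40,0,30,0,1,40,0,30,0,1]';python3 -c "
from cell import robot;print(robot.observe()['qpos'])"
```

```text
time: 10.55
tool_pos: [0.8836, 0.0095, 0.5442]
tool_rot: [2.462, -0.027, 1.555]
contact_force: [0.3, -0.5, -0.7]
opening: 0.092
grip_force: 0.0
time: 11.35
tool_pos: [0.9512, 0.0077, 0.586]
tool_rot: [2.199, -0.033, 1.562]
contact_force: [0.6, -0.2, -0.4]
opening: 0.0917
grip_force: 0.0
[-0.10280955  0.84441286  0.03723159  0.09826412  1.32117968 -0.05311155]
```

```bash
python3 -m handwheel '[40,0,30,0,1,40,0,30,0,1,40,0,30,0,1,40,0,30,0,1,40,0,30,0,1,0,0,0,0,1]';python3 - <<'E'
import numpy as np
from cell import robot
o=robot.observe();print(o['qpos'],o['tool_pos'],o['tool_rot'])
from scipy.optimize import least_squares as ls
s=np.array
R=lambda x,y:np.sqrt(x*x+y*y-.0764**2)
D=[((.342752,1.525025,1.275388),R(.21039,.48058),.24003),((.926613,.040253,2.112922),R(.7662,.0192),.4007),((.83202,.037052,2.101305),R(.7503,.0165),.4737),((.81597,.037124,1.87508),R(.8122,.0123),.5062),((.84441,.03723,1.32118),R(.9512,.0077),.586)]
def fk(p,q):
    a=q[0];b=q[0]+q[1];c=b+q[2]; return s([p[0]*np.sin(a)+p[1]*np.sin(b)+p[2]*np.sin(c),p[3]+p[0]*np.cos(a)+p[1]*np.cos(b)+p[2]*np.cos(c)])
f=ls(lambda p:np.ravel([fk(p,q)-[r,z] for q,r,z in D]),[.4,.4,.25,.2]);print(f.x,f.fun)
for x,z in((.61,.224),(.58,.275),(.5,.5),(.6,.5),(.45,.4),(.55,.35)):
  for th in(.9,1.0,1.1,1.2):
    g=ls(lambda q:np.r_[fk(f.x,q)-[R(x,.02),z],sum(q)-np.pi+th],[.5,1.2,.6]);print(x,z,th,g.x.round(2),end=' ')
  print()
E
```

```text
time: 11.95
tool_pos: [0.9867, 0.0068, 0.6121]
tool_rot: [2.043, -0.036, 1.566]
contact_force: [-0.9, -0.8, -0.4]
opening: 0.0916
grip_force: 0.0
[-0.10246093  0.86458683  0.0375494   0.11332809  1.14547792 -0.0599013 ] [0.98674819 0.00683306 0.61207672] [ 2.04278237 -0.03551757  1.56610645]
[0.53219295 0.37927118 0.32431143 0.18512775] [ 0.02199571  0.011036   -0.00487365 -0.00427706 -0.00821872 -0.00493858
 -0.00504621 -0.00399306  0.00407871  0.0021727 ]
0.61 0.224 0.9 [ 0.19  2.23 -0.17] 0.61 0.224 1.0 [ 0.21  2.31 -0.37] 0.61 0.224 1.1 [ 0.25  2.38 -0.59] 0.61 0.224 1.2 [ 0.31  2.45 -0.81] 
0.58 0.275 0.9 [ 0.05  2.2  -0.01] 0.58 0.275 1.0 [ 0.06  2.29 -0.21] 0.58 0.275 1.1 [ 0.09  2.37 -0.41] 0.58 0.275 1.2 [ 0.13  2.44 -0.63] 
0.5 0.5 0.9 [-0.26  1.83  0.68] 0.5 0.5 1.0 [-0.3   1.92  0.52] 0.5 0.5 1.1 [-0.33  2.01  0.36] 0.5 0.5 1.2 [-0.35  2.1   0.19] 
0.6 0.5 0.9 [-0.07  1.68  0.63] 0.6 0.5 1.0 [-0.1   1.78  0.47] 0.6 0.5 1.1 [-0.13  1.87  0.3 ] 0.6 0.5 1.2 [-0.14  1.96  0.12] 
0.45 0.4 0.9 [-0.34  2.14  0.45] 0.45 0.4 1.0 [-0.37  2.22  0.29] 0.45 0.4 1.1 [-0.39  2.31  0.12] 0.45 0.4 1.2 [-0.39  2.4  -0.06] 
0.55 0.35 0.9 [-0.1   2.11  0.23] 0.55 0.35 1.0 [-0.11  2.2   0.05] 0.55 0.35 1.1 [-0.1   2.28 -0.14] 0.55 0.35 1.2 [-0.08  2.37 -0.34]
```

```bash
python3 -m handwheel '[-30,0,0,0,1,-50,0,0,0.02,1,-50,0,0,0.05,1,-50,0,0,0.05,1,-50,0,0,0.05,1,-50,0,0,0.05,1,-50,0,0,0.05,1,-50,0,0,0.05,1]';python3 -m handwheel '[-50,0,-10,0.04,1,-50,0,-20,0.04,1,-40,0,-20,0,1,-20,0,-30,0,1,0,0,0,0,1]';python3 -c "
from cell import robot;print(robot.observe()['qpos'])"
```

```text
time: 12.75
tool_pos: [0.6417, 0.0077, 0.617]
tool_rot: [2.042, -0.033, 1.88]
contact_force: [0.1, -0.7, 0.2]
opening: 0.092
grip_force: 0.0
time: 13.25
tool_pos: [0.4862, 0.0076, 0.5341]
tool_rot: [2.048, -0.039, 1.956]
contact_force: [-0.6, 0.1, -0.4]
opening: 0.0918
grip_force: 0.0
[-0.69507325 -0.26923988  1.81588113  1.03678534  1.16809414 -1.27514613]
```

```bash
python3 -m handwheel '[0,0,-50,0,1,0,0,-50,0,1,0,0,-50,0,1,0,0,-40,0,1,0,0,0,0,1]';python3 -c "
from cell import robot;print(robot.observe()['qpos'])"
```

```text
time: 13.75
tool_pos: [0.4887, 0.0074, 0.3446]
tool_rot: [2.048, -0.041, 1.957]
contact_force: [0.1, -1.1, 0.7]
opening: 0.0919
grip_force: 0.0
[-0.69067216 -0.09172545  2.22837838  1.35799467  0.94325544 -1.9039175 ]
```

```bash
python3 -m handwheel '[5,0,-35,0,1,5,5,-30,-0.05,1,5,5,0,-0.08,1,0,0,0,-0.08,1,0,0,0,0,1]';python3 -c "
from cell import robot;print(robot.observe()['qpos'])"
```

```text
time: 14.25
tool_pos: [0.5057, 0.0182, 0.2864]
tool_rot: [2.038, -0.034, 1.75]
contact_force: [0.6, 1.1, -0.2]
opening: 0.0921
grip_force: 0.0
[-4.65583399e-01  7.18521767e-05  2.37602133e+00  1.91406450e+00
  6.22264528e-01 -2.28410795e+00]
```

```bash
python3 -m handwheel '[0,0,-5,-0.07,1,5,0,-8,-0.06,1,0,0,0,-0.06,1,0,0,0,0,1,0,0,0,0,1]';python3 - <<'E'
from h import *
print(robot.observe()["qpos"],robot.observe()["tool_pos"],robot.observe()["tool_rot"])
s,_=eyes.read_camera("side");cv2.imwrite("pics/s5.png",s)
w,_=eyes.read_camera("wrist");cv2.imwrite("pics/w5.png",w)
t,_=eyes.read_camera("top");cv2.imwrite("pics/t5.png",t)
o=np.vstack([np.hstack([cv2.resize(s[150:350,200:460],(400,300)),cv2.resize(w,(400,300))]),np.hstack([cv2.resize(t[150:350,200:460],(400,300)),np.zeros((300,400,3),np.uint8)])]);cv2.imwrite("pics/c5.png",o)
E
```

```text
time: 14.75
tool_pos: [0.5104, 0.0174, 0.2735]
tool_rot: [2.037, -0.034, 1.568]
contact_force: [0.4, 0.3, -0.1]
opening: 0.0921
grip_force: 0.0
[-0.26783934  0.03030751  2.40397176  2.53844263  0.45286748 -2.67869435] [0.51042228 0.01740911 0.2734784 ] [ 2.03710695 -0.03359441  1.56757633]
```

View pics/c5.png

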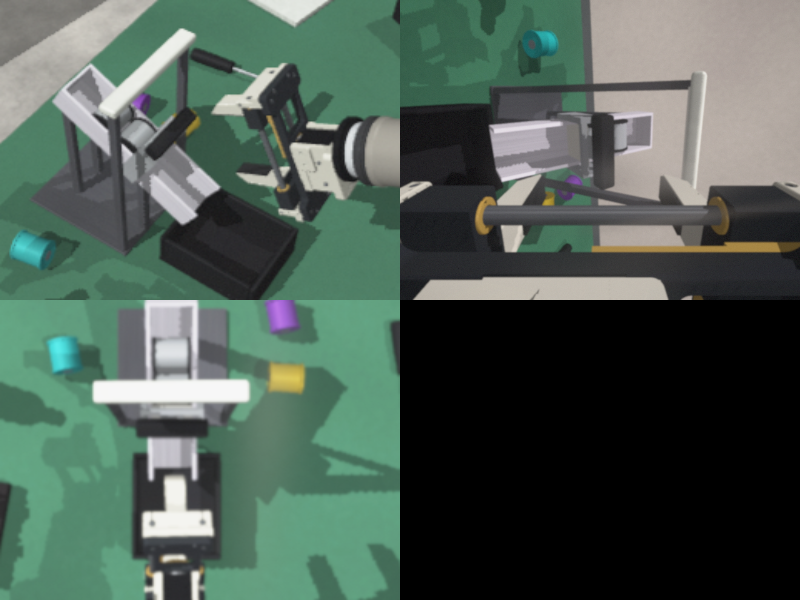

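```bash
python3 - <<'E'
from h import *
w=cv2.imread("pics/w5.png"); c=eyes.calibration("wrist")
yaw=-.0245; X=np.array([np.cos(yaw),np.sin(yaw),0]);Y=np.array([-X[1],X[0],0]);Z=np.array([0,0,1])
u=.8678*X+.4969*Z; n=-.4969*X+.8678*Z
C=np.array([.5687,.0182,0])+.044*X+.224*Z
pts=[]
for a in(-11,11):
  for b in(-46,46):
    for d in(-11,11):
      p=c["world_to_cam"]@np.r_[C+(a*u+b*Y+d*n)/1000,1]; pts.append((c["fx"]*p[0]/p[2]+c["cx"],c["fy"]*p[1]/p[2]+c["cy"],p[2]))
pts=np.array(pts);print(C,pts.round(1)); 
h=cv2.convexHull(pts[:,:2].astype(np.float32)).astype(int)
k=((w.max(2)<75)*255).astype(np.uint8)
m=np.zeros_like(k);m[160:310,295:352]=k[160:310,295:352]
cs=max(cv2.findContours(m,cv2.RETR_EXTERNAL,cv2.CHAIN_APPROX_NONE)[0],key=cv2.contourArea)
print(h[:,0].min(0),h[:,0].max(0),cv2.boundingRect(cs))
print("per mm px",c["fx"]/pts[:,2].mean()/1000)
R=cv2.Rodrigues(np.zeros(3))[0]
o=w.copy();cv2.polylines(o,[h],True,(0,0,255),1);cv2.imwrite("pics/c6.png",cv2.resize(o[130:330,250:480],None,fx=3,fy=3))
E
```

```text
[0.6126868  0.01712211 0.224     ] [[3.095e+02 2.946e+02 3.000e-01]
 [3.244e+02 3.042e+02 3.000e-01]
 [3.056e+02 1.814e+02 3.000e-01]
 [3.216e+02 1.837e+02 2.000e-01]
 [3.316e+02 2.883e+02 3.000e-01]
 [3.472e+02 2.971e+02 3.000e-01]
 [3.298e+02 1.794e+02 3.000e-01]
 [3.468e+02 1.814e+02 3.000e-01]]
[305 179] [347 304] (295, 179, 57, 125)
per mm px 1.2880134739815279
```

View pics/c6.png

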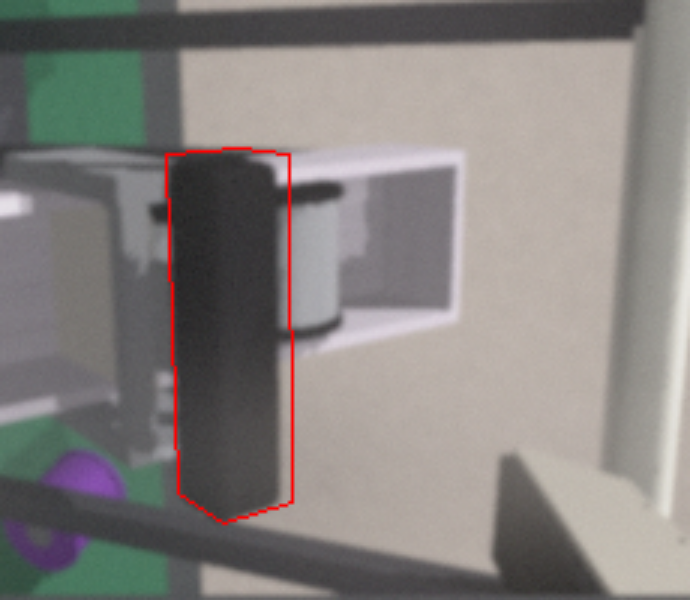

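```bash
python3 -m handwheel '[16,0,-8,0,1,20,0,-10,0,1,20,0,-10,0,1,16,0,-8,0,1,10,0,-4,0,1,0,0,0,0,1]';python3 -m handwheel '[10,0,-4,0,1,3,0,-2,0,1,0,0,0,0,1,0,0,0,0,1]';python3 -c "
from cell import robot;print(robot.observe()['qpos'])"
```

```text
time: 15.5
tool_pos: [0.5916, 0.0164, 0.2309]
tool_rot: [2.042, -0.035, 1.563]
contact_force: [-0.1, 0.1, 0.3]
opening: 0.0923
grip_force: 0.0
time: 15.9
tool_pos: [0.6034, 0.017, 0.2252]
tool_rot: [2.042, -0.035, 1.563]
contact_force: [-0.7, -0.0, -0.1]
opening: 0.0919
grip_force: 0.0
[-0.18868787  0.30719749  2.24935823  2.7887214   0.53374364 -2.88695495]
```

```bash
python3 -m handwheel '[2,0,1,0,0.4,0,0,0,0,0.38,0,0,0,0,0.38,0,0,0,0,0.38,0,0,0,0,0.38,0,0,0,0,0.38,0,0,0,0,0.38]' 40;python3 -m handwheel '[0,0,0,0,0,0,0,0,0,0,0,0,0,0,0]'
```

```text
time: 16.6
tool_pos: [0.6056, 0.0169, 0.226]
tool_rot: [2.043, -0.035, 1.563]
contact_force: [0.2, -0.8, 0.4]
opening: 0.0404
grip_force: 0.0
time: 16.9
tool_pos: [0.6058, 0.0169, 0.2263]
tool_rot: [2.042, -0.034, 1.563]
contact_force: [0.9, -1.2, 1.6]
opening: 0.0273
grip_force: 40.0
```

```bash
python3 -m handwheel '[0,0,0,0,0,-2,0,3.5,0,0,-4,0,7,0,0,-4,0,7,0,0,-4,0,7,0,0]' 60;python3 -c "
from cell import robot;print(robot.observe()['qpos'])"
```

```text
time: 17.4
tool_pos: [0.592, 0.0171, 0.2501]
tool_rot: [2.044, -0.034, 1.564]
contact_force: [12.8, 3.7, -7.1]
opening: 0.0269
grip_force: 59.9
[-0.19552924  0.2285052   2.24780041  2.71864479  0.45952979 -2.81476331]
```

```bash
python3 -m handwheel '[-4,0,7,0,0,-4,0,7,0,0,-4,0,7,0,0,-3,0,5,0,0,0,0,0,0,0]' 60;python3 - <<'E'
from h import *
print(robot.observe()["qpos"])
s,_=eyes.read_camera("side");cv2.imwrite("pics/s7.png",s)
t,_=eyes.read_camera("top");cv2.imwrite("pics/t7.png",t)
o=np.hstack([cv2.resize(s[150:350,200:400],(400,400)),cv2.resize(t[140:340,210:410],(400,400))]);cv2.imwrite("pics/c7.png",o)
E
```

```text
time: 17.9
tool_pos: [0.5769, 0.0173, 0.2764]
tool_rot: [2.043, -0.034, 1.564]
contact_force: [15.3, 4.0, -7.9]
opening: 0.0266
grip_force: 59.9
[-0.2049539   0.14249217  2.24843985  2.61218078  0.38711981 -2.70644215]
```

View pics/c7.png

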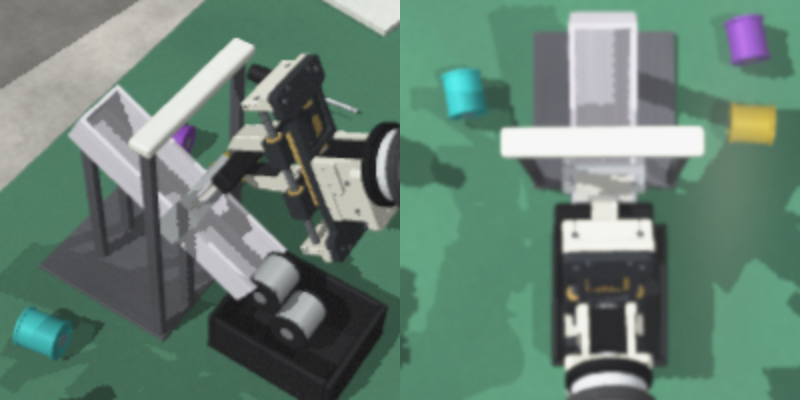

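```bash
python3 -m handwheel '[-1,0,1,0,0,0,0,0,0,0,0,0,0,0,0,0,0,0,0,0,0,0,0,0,0,0,0,0,0,0,0,0,0,0,0,0,0,0,0,0]';python3 - <<'E'
from h import *
s,_=eyes.read_camera("side");cv2.imwrite("pics/c8.png",cv2.resize(s[170:320,230:430],(800,600)))
E
```

```text
time: 18.8
tool_pos: [0.5766, 0.0173, 0.2767]
tool_rot: [2.044, -0.034, 1.565]
contact_force: [21.1, 4.4, -12.3]
opening: 0.0268
grip_force: 59.9
```

View pics/c8.png

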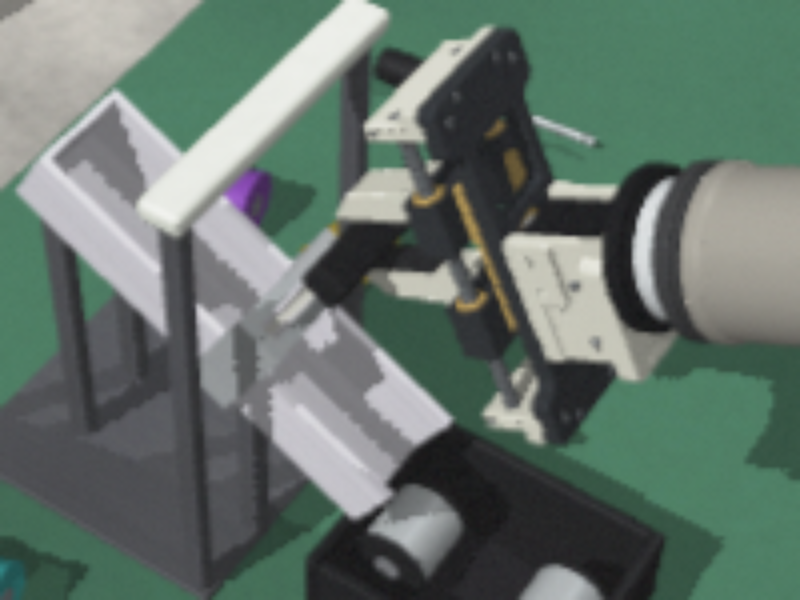

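```bash
python3 -m handwheel '[3,0,-5,0,0,4,0,-7,0,0,4,0,-7,0,0,4,0,-7,0,0,4,0,-7,0,0,4,0,-7,0,0,4,0,-7,0,0,0,0,0,0,0]' 60;python3 -m handwheel '[2,0,-3,0,0,1,0,-2,0,0,0,0,0,0,0]'
```

```text
time: 19.65
tool_pos: [0.6037, 0.0169, 0.2297]
tool_rot: [2.043, -0.034, 1.563]
contact_force: [10.0, 0.4, -5.5]
opening: 0.027
grip_force: 59.9
time: 19.95
tool_pos: [0.6058, 0.0169, 0.2262]
tool_rot: [2.041, -0.035, 1.563]
contact_force: [-1.3, -0.2, 3.1]
opening: 0.027
grip_force: 60.0
```

```bash
python3 -m handwheel '[0,0,0,0,0.35,0,0,0,0,0.45,0,0,0,0,0.6,0,0,0,0,0.6,0,0,0,0,0.6,-5,0,2,0,0.7,-18,0,9,0,0.7,-27,0,13,0,0.7]' 10;python3 -m handwheel '[-36,0,18,0,0.7,-36,0,18,0,0.7,0,0,0,0,0.7,0,0,0,0,0.7]';python3 - <<'E'
from h import *
print(robot.observe()["qpos"])
s,_=eyes.read_camera("side");t,_=eyes.read_camera("top")
o=np.hstack([cv2.resize(s[150:350,200:400],(400,400)),cv2.resize(t[140:340,210:410],(400,400))]);cv2.imwrite("pics/c9.png",o)
E
```

```text
time: 20.75
tool_pos: [0.5553, 0.0169, 0.2493]
tool_rot: [2.043, -0.035, 1.563]
contact_force: [-0.1, -0.8, 0.3]
opening: 0.0639
grip_force: 0.0
time: 21.15
tool_pos: [0.4834, 0.0167, 0.287]
tool_rot: [2.039, -0.034, 1.562]
contact_force: [0.1, 0.3, -0.3]
opening: 0.0641
grip_force: 0.0
[-0.30004182 -0.06739304  2.43407601  2.39305257  0.40969373 -2.54118227]
```

View pics/c9.png

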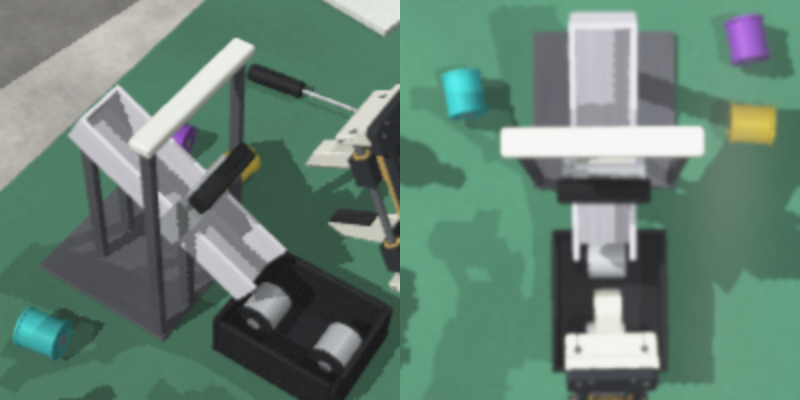

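Both reels are in the tote, the gate handle is back where it started in the picture (about (605,190) in the right half), and the arm is clear of everything.

```bash
python3 -c "
from cell import robot;print(robot.hand_in())"
```

```text
the job is handed in; nothing more can be done
None
```

The job is handed in, with no verdict returned: the last pictures show the tote under the mouth with both reels in it, the gate eased shut and the arm clear; one risk is that joint 3 read 0.037 rad, 3 mrad under its 0.04 limit, while I tilted the wrist to clear the light bar.

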